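Tip the pressing block over the slab edge onto the template

TASK

Slide the standing wooden pressing block, still upright, squarely up against the edge of the stone slab that its cork face looks at, and centred in front of the yellow template; then tip it over that edge and lower it gently, not letting it fall, so that it ends lying cork face down on the template, square to the slab and still centred on the template's width. Do not shove the template out of place, and leave the jar, hammer and brush alone.

Things in the scene. Friction and masses are not known exactly. Their poses are not given: they have to be found in the camera images.
- block: beech pressing block on end, 110 (its x) x 90 (y) x 150 mm (z, up), 0.6 to 1 kg, too thick to grasp. Origin: centre of the underside. Its +y face, cork-covered, faces the slab; red stripes mark its -y face and its top. Starts 45 to 80 mm short of the slab, turned up to 0.25 rad. Slides (not tips) if pushed below 40 mm height, hand tilted to clear it. Past about 37 degrees it falls unless held back.
- slab: fixed marble slab, 340 (its x) x 260 (its y) x 12 mm thick. Origin: centre of its underside, on the table. The block stands on the table on its -y side. The block's foot butts against that 12 mm high side (the fence); the block tips towards slab +y and ends with 10 to 60 mm of its foot end overhanging the edge, since the foot slips back a little.
- slab_edge (a point): middle of the slab's top edge on its -y side, 12 mm above the table; the edge runs along slab x. To hold the block back while it tips over this edge: straddle the block's upper rear edge with fingers 60 to 75 mm open, one on its -y face and one on its top, tool tilted 40 to 45 degrees, and turn with it.
- template: loose yellow plastic template, 120 (its x) x 150 (its y) x 4 mm, lying on the slab parallel to it, 10 to 16 mm in from the -y edge. Origin: centre of its underside. The block starts up to 30 mm off its centre line and should be centred on it along x.
- jar: bystander: glass jar with a red cap, diameter 70, height 85 mm, standing on the table on the block's -y side; origin: centre of its underside
- hammer: bystander: hammer lying on the table beyond the slab on its +y side
- brush: bystander: brush lying on the slab near its +y edge

How it is judged (in metres and radians):
On the way:
1. the block stands upright with its foot against the slab's edge (gap under 5 mm), square to it (0.06 rad) and within 15 mm of the template's centre line (y of block in the frame of slab above -0.18 m and angle between block's own z axis and vertical below 0.08 rad and angle between the y axis of block and the y axis of slab, either way round below 0.06 rad and x of block in the frame of template between -0.015 and 0.015 m), for 0.2 s.
At the end, for the whole second after the job is handed in: the block lies flat (0.08 rad) and at rest, cork face down on the template, its length square to the slab's edge (0.1 rad), centred on the template's width within 20 mm, its foot end between 70 mm outside and 20 mm inside the edge; the template is within 20 mm of where it was (angle between block's own y axis and vertical above 3.06 rad and angle between block's own z axis and vertical between 1.49 and 1.65 rad and angle between the z axis of block and the y axis of slab, either way round below 0.1 rad and x of block in the frame of template between -0.02 and 0.02 m and y of block in the frame of slab between -0.2 and -0.11 m and distance of template from where it was at the start of the episode below 0.02 m and linear speed of block below 0.02 m/s); the robot touches nothing.
It fails at once if the block is dropped or knocked over: it turns faster than 3.5 rad/s (angular speed of block above 3.5 rad/s).
It fails at once if the jar is moved by more than 30 mm (distance of jar from where it was at the start of the episode above 0.03 m).
It fails at once if the hammer is moved by more than 30 mm (distance of hammer from where it was at the start of the episode above 0.03 m).
It fails at once if the brush is moved by more than 30 mm (distance of brush from where it was at the start of the episode above 0.03 m).
It also fails if it takes over 51 s, if anything falls off the work surface, if the arm or the gripper's body presses on something with over 40 N, if the wrist force passes 120 N, or if a joint passes its speed limit or range.

ROBOT

A 6-joint arm with a two-finger parallel gripper is mounted at the origin on the work surface. World frame = base frame: x ahead of the robot, y to its left, z up, the work surface at z = 0. Lengths are in m, angles in degrees, forces in N, time in s.
With the tool pointing down it reaches from about 0.4 to 0.825 m from the base axis. Payload 7 kg.
Tool frame: the origin (TCP) lies at the very end of the fingers, on their centre line; the grasp point (between the pads) lies hold_point_z behind it (hold_point_z is the distance from the TCP to the grasp point, in m); z points along the fingers, y is the direction in which the jaws open and shut (so a half turn about z gives the same grasp; the last joint's range is limited). The gripper opens to 88 mm and grips with 3 to 60 N. Pads are 19 mm wide; open, the fingers measure 130 mm over their backs; the gripper's body (78 mm by 193 mm) begins 47 mm behind the grasp point.
Start: joints at [-50.185, 20.546, 0.682, 0, -70.136, -16.507], TCP at [0.267, -0.62, 0.227] pointing down, gripper open.
Joint ranges: [-176.03, 176.03], [-82.01, 121.73], [-58.28, 71.71], [-173.87, 95.51], [-174.79, -0.11], [-173.66, 173.66]. Speed limits (degrees/s): [136.94, 136.94, 172.46, 180, 180, 180].

INTERFACE

Orientations are given as [roll, pitch, yaw] about the fixed x, y, z axes, in that order (R = Rz(yaw) Ry(pitch) Rx(roll)).
In Python, from plant import get_obs, snapshot, close_job, hold_point_z gives the robot as it stands. The module is installed in compiled form; this text tells all that it offers.
- The arm moves only by the tool jog_arm, never from a script. Its argument "commands" is a list of rows, each a list of 4 numbers: the shift along the world's x, y, z in mm, then the turn about the world's z in degrees. In form: [[x, y, z, turn], ...]. A call has exactly 10 rows; each row shifts and turns the commanded pose from where the row before left it; what a row does not reach is not made up. A row lasts 1/12 s, in which the tool goes at most 41.7 mm and 7.16 degrees, less where a joint would pass 70% of its speed; a pose out of reach is approached as far as the arm can. A call is refused whole if a number of a shift passes 41.7 or a number of a turn 7.16, either way. A call with a gripper value outside its range is refused whole. "fingers" is the finger opening in mm, from 0 to 87.6, set as the call begins (left out, the last holds). The fingers move at their own pace and stop on an object; the grip force is fixed at half the most. Time passes only in rows, so rows that do not move let the fingers close, or fill a call up. It gives the time, the measured TCP pose, the force and the opening at its end, in the units of the state.
- get_obs(): the state, without advancing time (a new reading comes with each control period).
- snapshot(name): name is "scene" or "top" or "wrist"; returns a dict with "image" (480x640x3 uint8, red, green, blue), "fov_y" (degrees; the focal length in pixels is half the picture's height over the tangent of half this angle, whatever the lens; pixels are square), "cx", "cy" (the principal point, pixels), "dist_coeffs" ([k1, k2, p1, p2, k3] as OpenCV has them; the pictures are not rectified), "rvec" (rotation vector, rad) and "tvec" (3), from world to camera coordinates, as OpenCV has them; the wrist camera has in their place "mount" (4x4, takes a point from camera to tool coordinates, whose origin is the TCP and whose axes are the flange's). Camera axes: x right, y down, z forward; pixel columns grow to the right and rows downward; lengths in m; the calibration is good to about 2 mm. A picture is of the moment at which its call begins: read the wrist's pose just before it. There is no depth.
- close_job(): hands the job in, once; it reports no verdict.
The state is a dict: "clock": time; "joint_pos": joint angles; "qvel": joint speeds; "tau": joint torques, N m; "tool_pos": TCP position; "orientation": TCP orientation; "force": force on the tool from outside, world axes, zero at the start; "moment": the same for the moment, N m; "opening": finger opening in m.
Only numpy, scipy, OpenCV 4.12 (cv2) and the standard library are available. Lean on these libraries where they do the work, as an engineer would, in place of code of your own. Each camera call takes 0.05 s, during which the arm holds its last target.

## Working session

There is one attempt and no reset: what is moved stays moved. The work goes in short steps, Python scripts to look and compute and a tool call to move; the robot and the scene stay as the last step left them, time stands still between calls to the robot, and variables do not carry over. Pictures are saved under pics/ and viewed, and the job is handed in when it is done.

Besides the shell and the picture viewer there is one more tool, called after "Call:" by a JSON object that holds its "name" and its "arguments", one argument or row to a line. jog_arm: Moves the arm, as the interface text tells. Its arguments: {"type":"object","properties":{"commands":{"type":"array","items":{"type":"array","items":{"type":"number"}}},"fingers":{"type":"number"}},"required":["commands"]}

```bash
mkdir -p pics; ls
cat > h.py <<'E'
import numpy as np,cv2,json,pickle
from plant import get_obs,snapshot,close_job,hold_point_z
def cam(s):
    h,w=s['image'].shape[:2];f=h/2/np.tan(np.radians(s['fov_y'])/2)
    K=np.array([[f,0,s['cx']],[0,f,s['cy']],[0,0,1.]]);return K,np.array(s['dist_coeffs'],float)
def ext(s,obs=None):
    if 'rvec' in s:
        R=cv2.Rodrigues(np.array(s['rvec'],float))[0];t=np.array(s['tvec'],float).ravel();return R,t
    from scipy.spatial.transform import Rotation as Ro
    M=np.array(s['mount']);T=np.eye(4);T[:3,:3]=Ro.from_euler('xyz',obs['orientation'],degrees=True).as_matrix();T[:3,3]=obs['tool_pos']
    W=T@M;return W[:3,:3].T,-W[:3,:3].T@W[:3,3]
def ray(s,uv,obs=None):
    K,d=cam(s);R,t=ext(s,obs);uv=np.array(uv,float).reshape(-1,1,2)
    n=cv2.undistortPoints(uv,K,d).reshape(-1,2);D=np.c_[n,np.ones(len(n))]@R;return -R.T@t,D
def onz(s,uv,z,obs=None):
    c,D=ray(s,uv,obs);return c+D*((z-c[2])/D[:,2])[:,None]
def proj(s,P,obs=None):
    K,d=cam(s);R,t=ext(s,obs);return cv2.projectPoints(np.array(P,float).reshape(-1,1,3),cv2.Rodrigues(R)[0],t,K,d)[0].reshape(-1,2)
def snap(n,tag):
    o=get_obs();s=snapshot(n);cv2.imwrite(f'pics/{tag}.png',s['image'][:,:,::-1]);pickle.dump((o,s),open(f'pics/{tag}.pkl','wb'));return o,s
def load(tag): return pickle.load(open(f'pics/{tag}.pkl','rb'))
E
python3 - <<'E'
from h import *
print(hold_point_z if not callable(hold_point_z) else hold_point_z())
print(get_obs())
for n in ['scene','top']: o,s=snap(n,n+'0');print(n,ext(s),s['fov_y'],s['dist_coeffs'])
print(get_obs()['clock'])
E
```

```text
pics
0.0188
{'clock': 0.0, 'joint_pos': array([-5.01832309e+01,  2.05928630e+01,  6.34886342e-01, -1.94458192e-02,
       -7.01352402e+01, -1.65070459e+01]), 'qvel': array([ 0.06663634, -0.03147976,  0.06152418, -0.01485634,  0.17509211,
        0.03873995]), 'tau': array([ 1.42088484e-03, -5.82714593e+01,  2.93060911e+01,  6.99731067e+00,
        6.72025941e-03, -2.31981066e-04]), 'tool_pos': array([ 0.26688785, -0.61948065,  0.22561714]), 'orientation': array([ 1.79905431e+02, -8.96166179e-03, -1.56696892e+02]), 'force': array([ 0.5871526 ,  0.75009402, -0.5778138 ]), 'moment': array([-0.00057507, -0.03974954, -0.06395776]), 'opening': 0.08784750725163923}
scene (array([[ 0.22595587,  0.9740719 , -0.01130814],
       [ 0.62121485, -0.15302572, -0.768554  ],
       [-0.75035729,  0.16663451, -0.63968499]]), array([-0.10840219, -0.29877788,  1.53539223])) 57.81834938754779 [0.02713288 0.         0.         0.         0.        ]
top (array([[-0.02554652, -0.99956535,  0.01471371],
       [-0.99763105,  0.02455114, -0.0642614 ],
       [ 0.06387223, -0.01632051, -0.99782462]]), array([0.00355352, 0.5474853 , 1.26535146])) 50.93068687990588 [-0.04188239  0.          0.          0.          0.        ]
0.1
```

View pics/scene0.png

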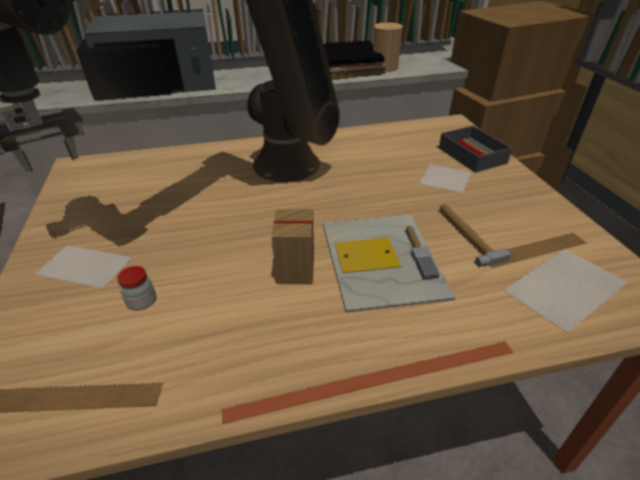

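View pics/top0.png

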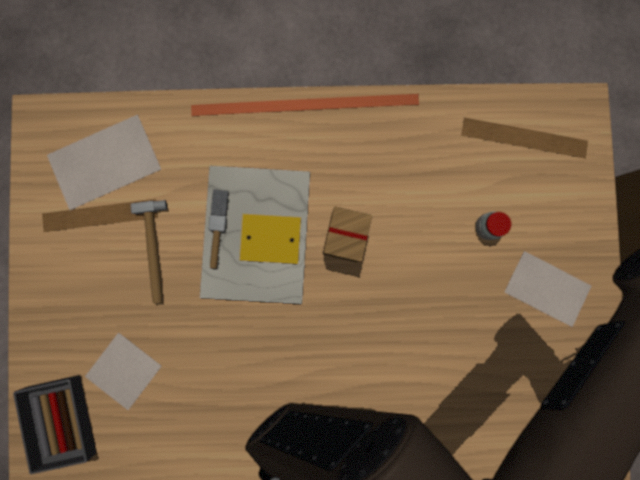

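Run:
```python
from h import *
o,s=load('top0');im=s['image'];hsv=cv2.cvtColor(im,cv2.COLOR_RGB2HSV)
big=cv2.resize(im[140:320,190:530],None,fx=2.35,fy=2.35,interpolation=cv2.INTER_CUBIC);cv2.imwrite('pics/crop.png',big[:,:,::-1])
def comp(m,name,z):
    n,l,st,c=cv2.connectedComponentsWithStats(m.astype(np.uint8))
    for i in range(1,n):
        if st[i,4]>60:
            cs=cv2.findContours((l==i).astype(np.uint8),0,2)[0][0];r=cv2.minAreaRect(cs);b=cv2.boxPoints(r)
            w=onz(s,b,z);e=[np.linalg.norm(w[k]-w[k-1]) for k in range(2)]
            print(name,st[i],'c',onz(s,[r[0]],z)[0].round(4),'sides',np.round(e,3),'corners',w[:,:2].round(3).tolist())
H,S,V=[hsv[...,k].astype(int) for k in range(3)]
comp((H>20)&(H<32)&(S>180)&(V>100),'yellow',.016)
comp(((H<6)|(H>174))&(S>170)&(V>80),'red',.15)
comp((S<50)&(V>90)&(H>0),'grey',.012)
```

```text
yellow [ 241  215   59   48 2526] c [0.5476 0.1172 0.016 ] sides [0.144 0.116] corners [[0.496, 0.193], [0.612, 0.185], [0.6, 0.041], [0.484, 0.05]]
red [487 212  24  24 445] c [ 0.5614 -0.4215  0.15  ] sides [0.053 0.054] corners [[0.589, -0.396], [0.587, -0.45], [0.534, -0.447], [0.535, -0.393]]
red [329 228  38  12 143] c [ 0.5468 -0.0719  0.15  ] sides [0.087 0.009] corners [[0.554, -0.029], [0.563, -0.031], [0.539, -0.115], [0.531, -0.113]]
red [ 49 393  17  60 323] c [0.1369 0.5955 0.15  ] sides [0.134 0.012] corners [[0.202, 0.615], [0.204, 0.603], [0.072, 0.576], [0.07, 0.588]]
grey [   89     0   307    92 16214] c [1.0647 0.1834 0.012 ] sides [0.241 0.818] corners [[1.188, 0.595], [1.189, -0.224], [0.948, -0.22], [0.947, 0.584]]
grey [179  16  17  14  71] c [1.1269 0.327  0.012 ] sides [0.036 0.043] corners [[1.146, 0.348], [1.144, 0.306], [1.108, 0.306], [1.109, 0.348]]
grey [554  17  37  36 473] c [ 1.0834 -0.7038  0.012 ] sides [0.083 0.099] corners [[1.064, -0.641], [1.147, -0.695], [1.103, -0.767], [1.02, -0.712]]
grey [ 522   22   84   61 1899] c [ 1.0303 -0.6763  0.0
[... 1042 characters left out ...]
02 0.012 ] sides [0.025 0.088] corners [[0.648, 0.475], [0.657, 0.388], [0.632, 0.385], [0.623, 0.472]]
grey [ 506  252   84   74 3326] c [ 0.4015 -0.5948  0.012 ] sides [0.196 0.116] corners [[0.398, -0.479], [0.499, -0.538], [0.405, -0.712], [0.305, -0.652]]
grey [  0 265   8  61 288] c [0.4204 0.8032 0.012 ] sides [0.018 0.153] corners [[0.344, 0.812], [0.497, 0.813], [0.497, 0.795], [0.344, 0.794]]
grey [  0 325   8  26  96] c [0.3125 0.8025 0.012 ] sides [0.063 0.018] corners [[0.344, 0.812], [0.344, 0.794], [0.281, 0.793], [0.281, 0.812]]
grey [  87  334   73   75 2896] c [0.2231 0.4954 0.012 ] sides [0.137 0.137] corners [[0.212, 0.592], [0.319, 0.506], [0.234, 0.399], [0.128, 0.485]]
```

View pics/crop.png

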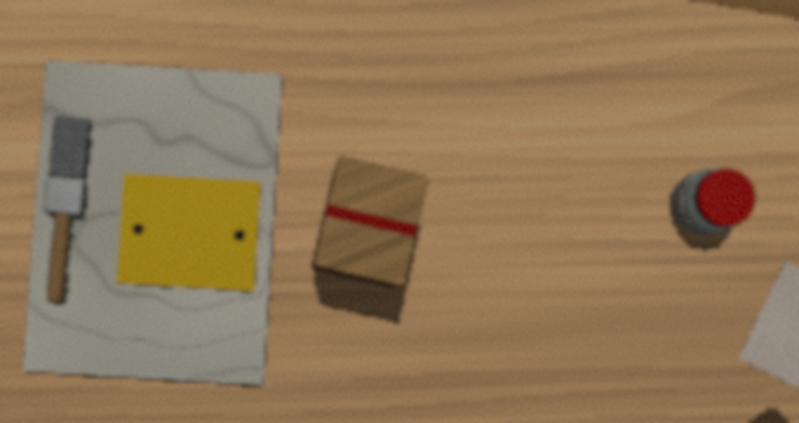

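Call:
{"name": "jog_arm", "arguments": {
  "commands": [
    [20,33,0,6.2],
    [20,33,0,6.2],
    [20,33,0,6.2],
    [20,33,0,6.2],
    [20,33,0,6.2],
    [20,33,0,6.2],
    [20,33,0,6.2],
    [20,33,0,6.2],
    [20,33,0,6.2],
    [20,33,0,6.3]
  ],
  "fingers": 0
}}

```text
clock: 0.93
tool_pos: [0.4675, -0.288, 0.2265]
orientation: [180.0, 0.0, -94.3]
force: [0.0, -1.0, -0.3]
opening: 0.0265
```

Call:
{"name": "jog_arm", "arguments": {
  "commands": [
    [17.6,26,0,0],
    [17.6,26,0,0],
    [17.6,26,0,0],
    [17.6,26,0,0],
    [0,0,-36,0],
    [0,0,-36,0],
    [0,0,-36,0],
    [0,0,-36,0],
    [0,0,-36,0],
    [0,0,-37,0]
  ]
}}

```text
clock: 1.77
tool_pos: [0.5373, -0.1858, 0.0082]
orientation: [-180.0, 0.0, -94.6]
force: [0.2, -0.5, -0.1]
opening: 0.0003
```

Run:
```python
from h import *
for n in ['scene','top','wrist']: o,s=snap(n,n+'1')
a=load('scene1')[1]['image'];b=load('wrist1')[1]['image']
cv2.imwrite('pics/c1.png',np.hstack([cv2.resize(a[130:350,150:450],(400,300)),cv2.resize(b,(400,300))])[:,:,::-1])
print(o['tool_pos'],o['orientation'])
```

```text
[ 0.53256179 -0.18555846  0.00388588] [ 1.79352421e+02 -1.66805393e-03 -9.46658926e+01]
```

View pics/c1.png

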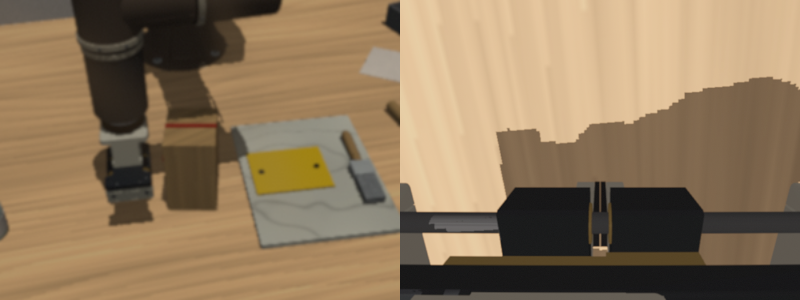

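Call:
{"name": "jog_arm", "arguments": {
  "commands": [
    [0.4,5,0,0],
    [0.4,5,0,0],
    [0.4,5,0,0],
    [0.3,4,0,0],
    [0.3,4,0,0],
    [-0.7,4,0,0],
    [-0.7,4,0,0],
    [-0.7,4,0,0],
    [-0.7,4,0,0],
    [-0.7,4,0,0]
  ]
}}

```text
clock: 2.75
tool_pos: [0.5375, -0.1431, 0.0109]
orientation: [-179.8, -0.0, -94.6]
force: [2.6, -7.4, 2.7]
opening: 0.0006
```

Run:
```python
from h import *
for n in ['scene','top']: o,s=snap(n,n+'2')
a=load('scene2')[1]['image'];b=load('top2')[1]['image']
cv2.imwrite('pics/c2.png',np.hstack([cv2.resize(a[130:350,150:450],(400,300)),cv2.resize(b[140:320,190:430],(400,300))])[:,:,::-1])
print(o['tool_pos'],o['orientation'],o['force'])
```

```text
[ 0.53703239 -0.14250444  0.01072916] [-1.79830777e+02 -5.50943134e-03 -9.45826103e+01] [-1.16262002 -0.4952727   0.48609773]
```

View pics/c2.png

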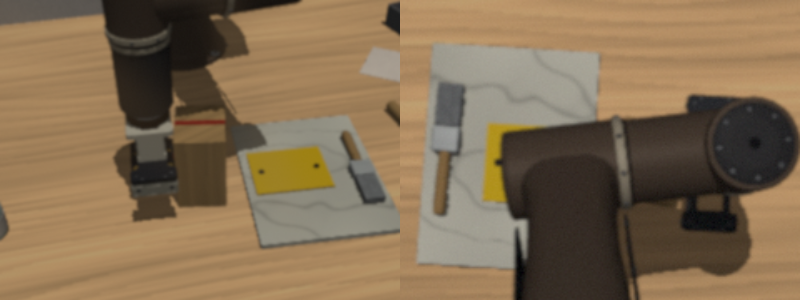

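```bash
cat >> h.py <<'E'
E0=np.array([0.549,0.0263]);A=np.radians(-4.6);XH=np.array([np.cos(A),np.sin(A)]);YH=np.array([-np.sin(A),np.cos(A)])
def slabc(p): d=np.asarray(p)[...,:2]-E0;return np.stack([d@XH,d@YH],-1)
def stripe(s,box,z=.15):
    x0,y0,x1,y1=box;im=s['image'];hsv=cv2.cvtColor(im,cv2.COLOR_RGB2HSV).astype(int);H,S,V=hsv[...,0],hsv[...,1],hsv[...,2]
    m=((H<6)|(H>174))&(S>140)&(V>60);k=np.zeros_like(m);k[y0:y1,x0:x1]=m[y0:y1,x0:x1]
    p=np.argwhere(k)[:,::-1].astype(float);w=onz(s,p,z)[:,:2];c=w.mean(0);q=w-c
    u,_,v=np.linalg.svd(q,full_matrices=False);d=v[0]*np.sign(v[0][1]);t=q@d
    return c+d*(t.max()+t.min())/2,np.degrees(np.arctan2(-d[0],d[1])),t.max()-t.min(),len(p)
E
python3 - <<'E'
from h import *
for t in ['scene0','scene1','scene2']:
    o,s=load(t);c,a,L,n=stripe(s,(240,180,360,260));print(t,c.round(4),'slab',slabc(c).round(4),'yaw',a.round(1),L.round(3),n)
o,s=load('top0');c,a,L,n=stripe(s,(320,220,380,250));print(c,slabc(c),a,L)
s=load('scene2')[1];cv2.imwrite('pics/c3.png',cv2.resize(s['image'][190:310,240:440],(800,480),interpolation=cv2.INTER_CUBIC)[:,:,::-1])
# template from scene view and slab corners
o,s=load('scene0');hsv=cv2.cvtColor(s['image'],cv2.COLOR_RGB2HSV).astype(int);m=((hsv[...,0]>20)&(hsv[...,0]<32)&(hsv[...,1]>180)&(hsv[...,2]>100)).astype(np.uint8)
cs=max(cv2.findContours(m,0,2)[0],key=cv2.contourArea);b=cv2.approxPolyDP(cs,6,True).reshape(-1,2).astype(float);w=onz(s,b,.016);print(b,w.round(4),w.mean(0),slabc(w).round(4),slabc(w).mean(0))
E
```

```text
scene0 [ 0.5485 -0.0612] slab [ 0.0065 -0.0873] yaw -13.9 0.059 18
scene1 [ 0.5459 -0.0702] slab [ 0.0046 -0.0965] yaw -14.2 0.082 38
scene2 [ 0.5391 -0.0545] slab [-0.0033 -0.0814] yaw -11.5 0.083 49
[ 0.5469739  -0.07194659] [ 0.0058597  -0.09809262] -15.04757687003985 0.08704782484174582
[[399. 265.]
 [386. 238.]
 [336. 244.]
 [344. 271.]] [[0.6095 0.1825 0.016 ]
 [0.4977 0.1886 0.016 ]
 [0.4901 0.0499 0.016 ]
 [0.598  0.0417 0.016 ]] [0.54882966 0.11567519 0.016     ] [[ 0.0477  0.1605]
 [-0.0642  0.1576]
 [-0.0606  0.0188]
 [ 0.0477  0.0193]] [-0.00733758  0.08907364]
```

View pics/c3.png

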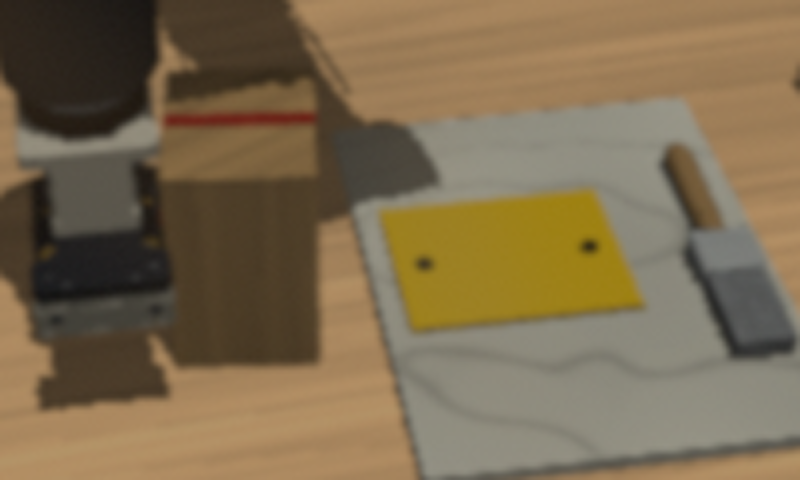

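Call:
{"name": "jog_arm", "arguments": {
  "commands": [
    [-0.2,3,0,0],
    [-0.2,3,0,0],
    [-0.2,3,0,0],
    [-0.2,3,0,0],
    [-0.2,3,0,0],
    [-0.2,3,0,0],
    [-0.1,3,0,0],
    [-0.1,3,0,0],
    [-0.1,3,0,0],
    [-0.1,3,0,0]
  ]
}}

```text
clock: 3.68
tool_pos: [0.5352, -0.1132, 0.0102]
orientation: [-179.9, -0.0, -94.6]
force: [3.0, -5.1, 2.0]
opening: 0.0004
```

```bash
cat > look.py <<'E'
import sys
from h import *
t=sys.argv[1];o,s=snap('scene','scene'+t);print(o['clock'],o['tool_pos'],o['force'])
c,a,L,n=stripe(s,(240,180,400,280));print(c.round(4),'slab',slabc(c).round(4),'yaw',a.round(1),L.round(3),n)
cv2.imwrite('pics/v%s.png'%t,cv2.resize(s['image'][170:320,240:440],(800,600),interpolation=cv2.INTER_CUBIC)[:,:,::-1])
E
python3 look.py 3
```

```text
3.6833 [ 0.53515614 -0.11316294  0.01021206] [ 2.99600608 -5.0714117   1.95708457]
[ 0.5321 -0.0289] slab [-0.0124 -0.0564] yaw -5.0 0.079 43
```

View pics/v3.png

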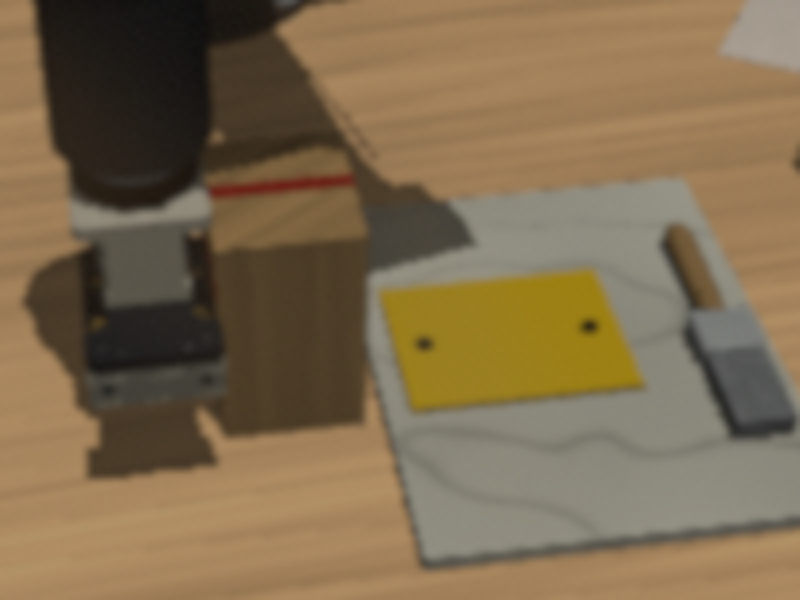

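Call:
{"name": "jog_arm", "arguments": {
  "commands": [
    [0.9,2,0,0],
    [0.9,2,0,0],
    [0.9,2,0,0],
    [0.9,2,0,0],
    [0.9,2,0,0],
    [0.6,1.5,0,0],
    [0.1,0.5,0,0],
    [0,0,0,0],
    [0,0,0,0],
    [0,0,0,0]
  ]
}}

```text
clock: 4.57
tool_pos: [0.5379, -0.1019, 0.0096]
orientation: [179.9, -0.1, -94.6]
force: [-3.5, -7.4, 4.3]
opening: 0.0003
```

```bash
python3 look.py 4
```

```text
4.5667 [ 0.53791048 -0.10192124  0.00963057] [-3.52442322 -7.38479692  4.34214558]
[ 0.5348 -0.0186] slab [-0.0105 -0.0459] yaw -4.6 0.077 44
```

View pics/v4.png

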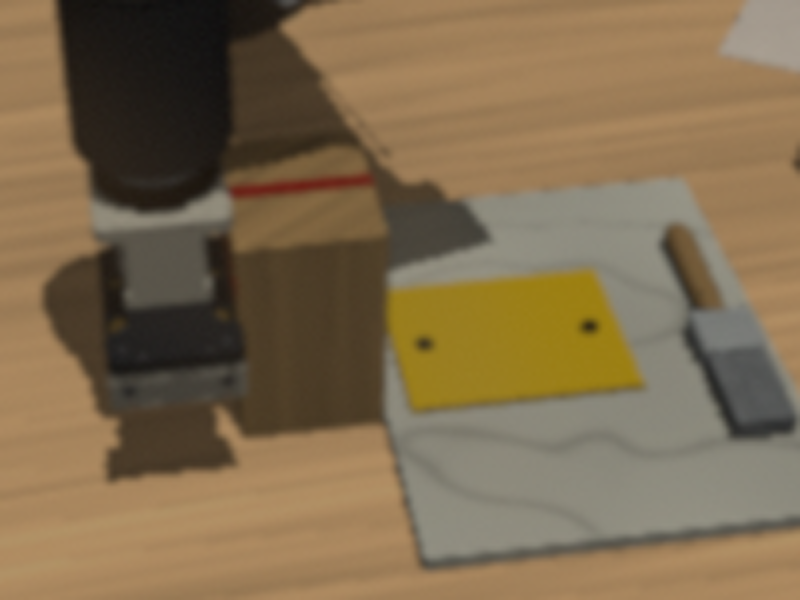

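Call:
{"name": "jog_arm", "arguments": {
  "commands": [
    [0.1,1,0,0],
    [0,0,0,0],
    [0,0,0,0],
    [-0.1,-1,0,0],
    [-0.4,-5,0,0],
    [-1,-12,0,0],
    [-2,-25,0,0],
    [0,0,20,3],
    [0,0,40,3],
    [0,0,40,3]
  ]
}}

```text
clock: 5.45
tool_pos: [0.5342, -0.1439, 0.1091]
orientation: [179.7, 0.0, -85.5]
force: [1.5, 0.2, -0.0]
opening: 0.0004
```

```bash
python3 look.py 5
python3 - <<'E'
from h import *
o=get_obs();print(o['joint_pos'].round(1),o['orientation'])
o,s=load('wrist1');print(np.round(s['mount'],3),s['fov_y'])
E
```

```text
5.45 [ 0.53416488 -0.14389896  0.10914373] [ 1.54436615  0.20531015 -0.0100988 ]
[ 0.5343 -0.0221] slab [-0.0108 -0.0494] yaw -4.3 0.079 37
[  5.2  14.9 -22.9   0.2 -51.7  -0.4] [-1.79520501e+02 -1.25834722e-01 -8.51355675e+01]
[[ 0.001 -0.956 -0.295  0.08 ]
 [ 1.     0.001  0.001  0.001]
 [-0.    -0.295  0.956 -0.157]
 [ 0.     0.     0.     1.   ]] 64.27327776034653
```

View pics/v5.png

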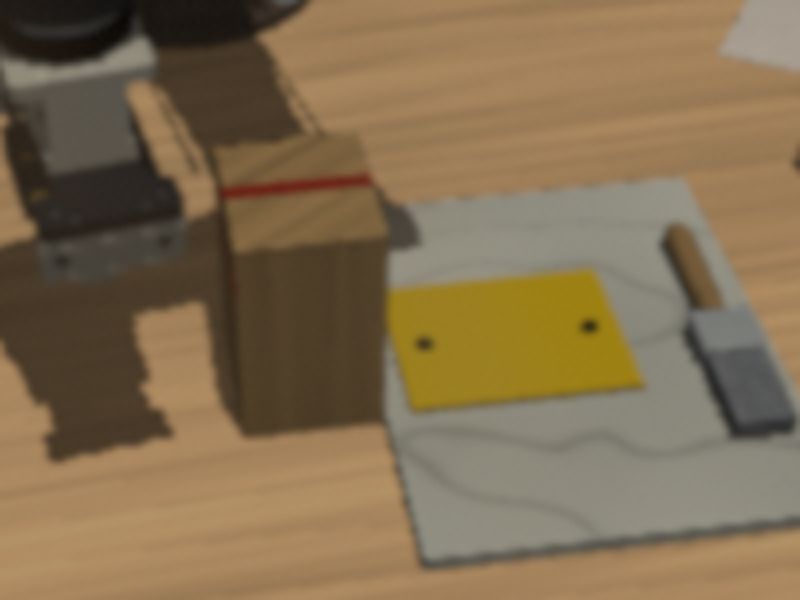

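Run:
```python
from h import *
o,s=load('scene5');im=s['image'];hsv=cv2.cvtColor(im,cv2.COLOR_RGB2HSV).astype(int);S=hsv[...,1].astype(float)
# slab edge: per row below block (rows 282..308) subpixel S threshold crossing between wood (high S) and marble (low S)
def cross(r,x0,x1,thr):
    v=S[r,x0:x1]
    for i in range(len(v)-1):
        if v[i]>thr>=v[i+1]: return x0+i+(v[i]-thr)/(v[i]-v[i+1])
print(S[290,325:350]);print(im[290,325:350].sum(1))
pts=[(cross(r,325,352,70),r) for r in range(280,306)];pts=np.array([p for p in pts if p[0]],float);print(pts[::6])
w=onz(s,pts,.012);sc=slabc(w);pf=np.polyfit(sc[:,0],sc[:,1],1);print('slab edge y_s at x:',sc[::8].round(4),np.degrees(np.arctan(pf[0])))
print(im[262,325:350].tolist())
g=im.sum(2).astype(float)
for r in (236,245,255,265,270): print(r,g[r,328:346])
for r in (240,250): pass
cv2.imwrite('pics/z5.png',cv2.resize(im[255:300,290:360],(800,514),interpolation=cv2.INTER_NEAREST)[:,:,::-1])
```

```text
[111. 112. 112. 111. 111. 112. 112. 112. 111. 111. 112. 112. 113. 113.
 104.  68.  31.  26.  29.  27.  29.  29.  30.  29.  29.]
[412 413 414 415 415 417 416 416 419 419 417 420 415 398 347 307 347 392
 407 406 401 401 395 385 378]
[[337.44186047 280.        ]
 [338.85       286.        ]
 [340.51111111 292.        ]
 [341.97142857 298.        ]
 [343.52083333 304.        ]]
slab edge y_s at x: [[ 0.0728 -0.0019]
 [ 0.1007 -0.0023]
 [ 0.1275 -0.0027]
 [ 0.1534 -0.0027]] -0.47318500560007337
[[80, 64, 43], [80, 63, 41], [78, 62, 41], [77, 61, 40], [76, 61, 38], [77, 61, 40], [78, 62, 40], [79, 63, 40], [80, 65, 42], [83, 68, 44], [94, 81, 62], [116, 109, 94], [134, 130, 116], [135, 131, 115], [131, 120, 92], [137, 116, 57], [149, 123, 32], [155, 127, 28], [156, 128, 31], [155, 127, 31], [155, 127, 31], [155, 127, 31], [155, 128, 32], [155, 128, 33], [155, 128, 33]]
236 [180. 179. 182. 183. 183. 187. 185. 207. 267. 348. 406. 422. 422. 424.
 424. 424. 423. 421.]
245 [180. 180. 184. 183. 182. 183. 188. 201. 235. 276. 303. 312. 311. 311.
 311. 314. 314. 313.]
255 [181. 179. 179. 181. 186. 187. 193. 222. 273. 307. 310. 309. 309. 312.
 305. 277. 223. 176.]
265 [177. 178. 173. 178. 180. 184. 188. 231. 317. 385. 403. 383. 345. 313.
 308. 314. 313. 311.]
270 [174. 176. 171. 175. 178. 185. 193. 244. 325. 386. 405. 405. 392. 349.
 314. 303. 309. 308.]
```

View pics/z5.png

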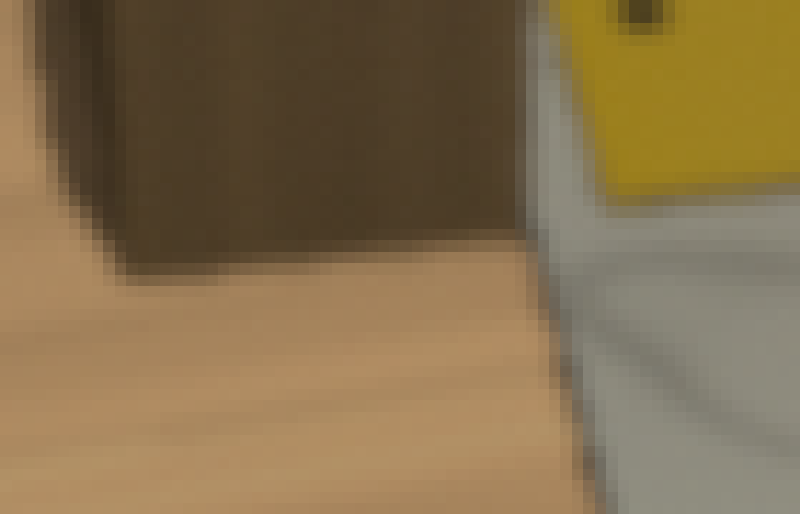

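Run:
```python
from h import *
o,s=load('scene5')
print(slabc(onz(s,[(335.9,275.6),(300.9,279)],0)).round(4))
print(slabc(onz(s,[(336.4,190)],.15)))
P=lambda x,y,z: np.r_[E0+x*XH+y*YH,z]
for y in (0,-.002,-.004): print(y,proj(s,[P(.05,y,.012),P(.05,y,0),P(.1,y,.012),P(.1,y,0)]).round(1).tolist())
```

```text
[[ 0.0442 -0.0003]
 [ 0.0425 -0.0888]]
[[-0.11608548  0.02778221]]
0 [[336.5, 273.7], [336.4, 277.2], [340.3, 287.7], [340.2, 291.2]]
-0.002 [[335.7, 273.7], [335.7, 277.2], [339.5, 287.8], [339.4, 291.3]]
-0.004 [[334.9, 273.8], [334.9, 277.3], [338.7, 287.9], [338.6, 291.4]]
```

Call:
{"name": "jog_arm", "arguments": {
  "commands": [
    [6,-0.5,7,5.2],
    [6,-0.5,7,5.2],
    [6,-0.5,7,5.2],
    [6,-0.5,7,5.2],
    [0,0,0,0],
    [0,0,0,0],
    [0,0,0,0],
    [0,0,0,0],
    [0,0,0,0],
    [0,0,0,0]
  ],
  "fingers": 87.6
}}

```text
clock: 6.33
tool_pos: [0.5596, -0.1449, 0.1372]
orientation: [180.0, 0.0, -64.8]
force: [-1.1, 0.7, 0.2]
opening: 0.0614
```

Run:
```python
from h import *
o=get_obs();print(o['tool_pos'],slabc(o['tool_pos']),o['orientation'],o['opening'],o['joint_pos'].round(1))
for n in ('top','wrist'): snap(n,n+'6')
a=load('top6')[1]['image'];b=load('wrist6')[1]['image']
cv2.imwrite('pics/c6.png',np.hstack([cv2.resize(a[140:320,190:430],(400,300)),cv2.resize(b,(400,300))])[:,:,::-1])
```

```text
[ 0.55957001 -0.14490144  0.13721557] [ 0.02426613 -0.16980228] [ 1.79967465e+02  1.59347533e-02 -6.48382203e+01] 0.06136466547823935 [  4.9  15.8 -18.7  -0.  -55.5  20.3]
```

View pics/c6.png

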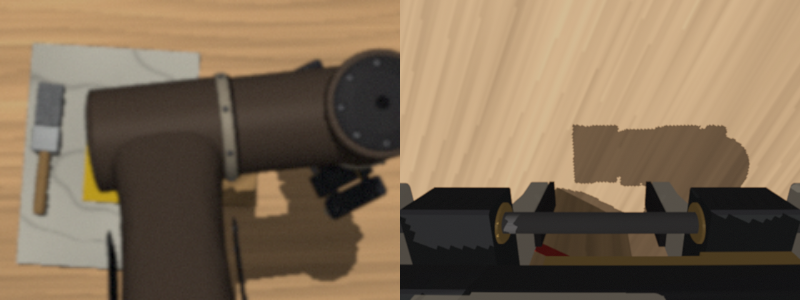

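Call:
{"name": "jog_arm", "arguments": {
  "commands": [
    [0.4,5,0,0],
    [0.4,5,0,0],
    [0.4,5,0,0],
    [0.4,5,0,0],
    [0.9,11,0,0],
    [0.9,11,0,0],
    [0.9,11,0,0],
    [0.9,11,0,0],
    [0.9,11,0,0],
    [0.5,6,0,0]
  ]
}}

```text
clock: 7.27
tool_pos: [0.5668, -0.0622, 0.1376]
orientation: [-180.0, -0.0, -64.7]
force: [0.5, -0.5, 0.7]
opening: 0.0873
```

Run:
```python
from h import *
o=get_obs();print(o['tool_pos'],slabc(o['tool_pos']),o['orientation'],o['opening'],o['force'])
for n in ('scene','wrist'): snap(n,n+'7')
a=load('scene7')[1]['image'];b=load('wrist7')[1]['image']
cv2.imwrite('pics/c7.png',np.hstack([cv2.resize(a[130:310,220:400],(400,400)),cv2.resize(b[120:],(400,400))])[:,:,::-1])
```

```text
[ 0.56677567 -0.06217675  0.13764234] [ 0.02481415 -0.08676617] [-1.79985480e+02 -1.58891646e-03 -6.47299262e+01] 0.08731605146761962 [ 0.48881688 -0.47615923  0.6528532 ]
```

View pics/c7.png

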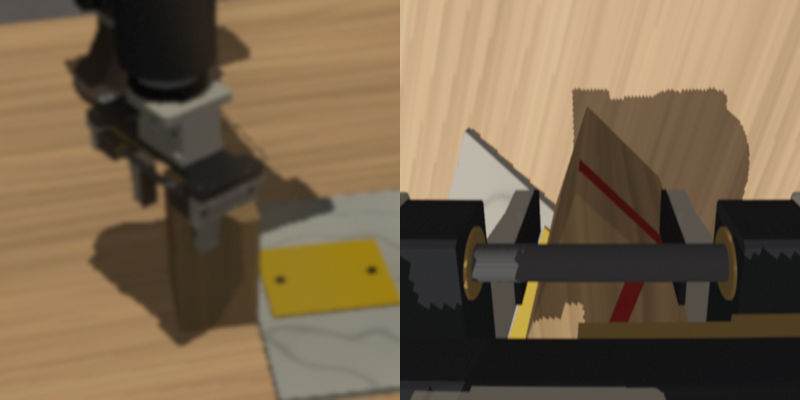

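Call:
{"name": "jog_arm", "arguments": {
  "commands": [
    [0.3,3.3,0,0],
    [0.3,3.3,0,0],
    [0.3,3.3,0,0],
    [0.3,3.7,2.4,0],
    [0.3,3.7,2.4,0],
    [0.3,3.7,2.4,0],
    [0.3,4,2,0],
    [0.3,4,2,0],
    [0.3,4,2,0],
    [0.3,4,1.7,0]
  ]
}}

```text
clock: 8.2
tool_pos: [0.5696, -0.0267, 0.153]
orientation: [-180.0, -0.0, -64.8]
force: [-0.4, -3.3, 2.2]
opening: 0.0879
```

```bash
cat > lw.py <<'E'
import sys
from h import *
t=sys.argv[1];o=get_obs();print(o['clock'],o['tool_pos'].round(4),slabc(o['tool_pos']).round(4),o['orientation'].round(1),o['opening'].round(4),o['force'].round(1))
for n in ('scene','wrist'): snap(n,n+t)
a=load('scene'+t)[1]['image'];b=load('wrist'+t)[1]['image']
cv2.imwrite('pics/c%s.png'%t,np.hstack([cv2.resize(a[130:310,220:400],(400,400)),cv2.resize(b[120:],(400,400))])[:,:,::-1])
E
python3 lw.py 8
```

```text
Traceback (most recent call last):
  File "lw.py", line 3, in <module>
    t=sys.argv[1];o=get_obs();print(o['clock'],o['tool_pos'].round(4),slabc(o['tool_pos']).round(4),o['orientation'].round(1),o['opening'].round(4),o['force'].round(1))
                                                                                                                              ^^^^^^^^^^^^^^^^^^
AttributeError: 'float' object has no attribute 'round'
```

```bash
sed -i "s/o\['opening'\].round(4)/round(o['opening'],4)/" lw.py; python3 lw.py 8
```

```text
8.2 [ 0.5696 -0.0267  0.153 ] [ 0.0248 -0.0511] [-180.    -0.   -64.8] 0.0879 [-0.4 -3.3  2.2]
```

View pics/c8.png

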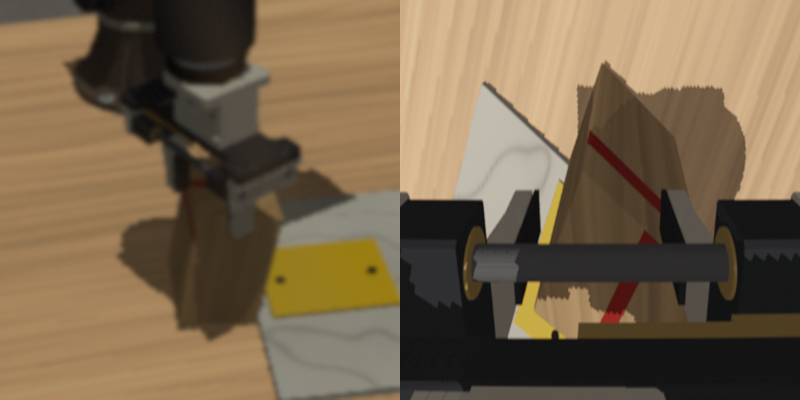

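Call:
{"name": "jog_arm", "arguments": {
  "commands": [
    [0.3,3.8,1.7,0],
    [0.3,3.8,1.5,0],
    [0.3,3.8,1.4,0],
    [0.3,3.8,1.3,0],
    [0.3,3.8,1.1,0],
    [0.3,3.8,1,0],
    [0.3,3.8,0.8,0],
    [0.3,3.8,0.7,0],
    [0.3,3.5,0.5,0],
    [0,0,0,0]
  ]
}}

```text
clock: 9.13
tool_pos: [0.5726, 0.0079, 0.1626]
orientation: [-180.0, 0.0, -64.8]
force: [-0.8, -1.6, 1.7]
opening: 0.0874
```

```bash
python3 lw.py 9
```

```text
9.1333 [0.5726 0.0079 0.1626] [ 0.025  -0.0165] [-180.     0.   -64.8] 0.0874 [-0.8 -1.6  1.7]
```

View pics/c9.png

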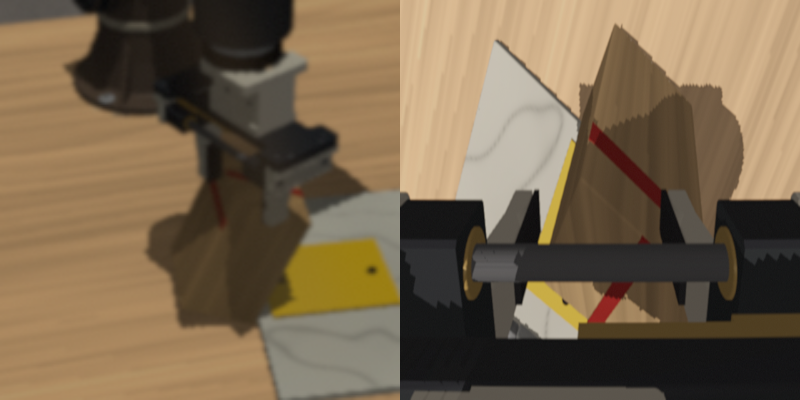

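Call:
{"name": "jog_arm", "arguments": {
  "commands": [
    [-1.35,4.5,0,6],
    [-1.75,4.35,0,6],
    [-2.2,4.15,0,6],
    [-2.7,3.9,0,6],
    [-3,3.6,0,6],
    [-3.35,3.25,0,6],
    [-3.7,2.85,0,6],
    [-4,2.55,0,6],
    [-4.25,2.05,0,6],
    [-4.4,1.55,0,6]
  ]
}}

```text
clock: 10.07
tool_pos: [0.5412, 0.0398, 0.1621]
orientation: [-180.0, 0.0, -4.5]
force: [-0.5, -1.7, 1.4]
opening: 0.0873
```

```bash
python3 lw.py 10
```

```text
10.0667 [0.5412 0.0398 0.1621] [-0.0089  0.0128] [-180.     0.    -4.5] 0.0873 [-0.5 -1.7  1.4]
```

View pics/c10.png

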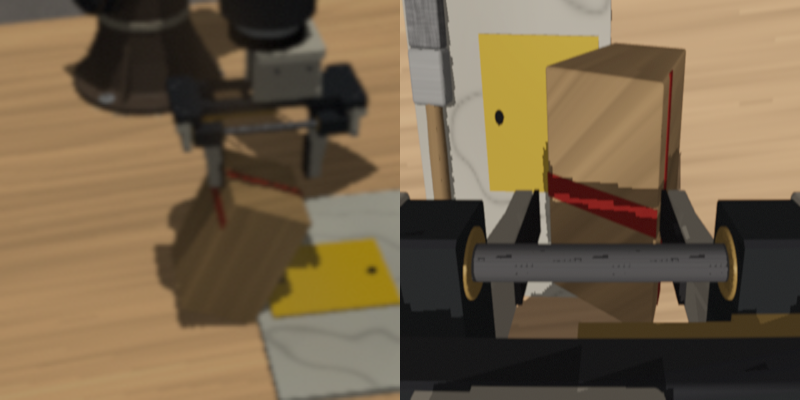

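Call:
{"name": "jog_arm", "arguments": {
  "commands": [
    [0,-0.4,-1.4,0],
    [0,-0.4,-1.4,0],
    [0,-0.4,-1.4,0],
    [0,-0.4,-1.4,0],
    [0,-0.4,-1.4,0],
    [0,0.6,-1.2,0],
    [0,0.6,-1.2,0],
    [0,0.6,-1.2,0],
    [0,0.6,-1.2,0],
    [0,0.6,-1.2,0]
  ],
  "fingers": 66
}}

```text
clock: 11.0
tool_pos: [0.5415, 0.0409, 0.1492]
orientation: [-180.0, 0.0, -4.8]
force: [0.9, -1.1, 1.2]
opening: 0.0661
```

```bash
cat > lw.py <<'E'
import sys
from h import *
t=sys.argv[1];o=get_obs();print(o['clock'],o['tool_pos'].round(4),slabc(o['tool_pos']).round(4),o['orientation'].round(1),round(o['opening'],4),o['force'].round(1))
for n in ('scene','wrist'): snap(n,n+t)
a=load('scene'+t)[1]['image'];b=load('wrist'+t)[1]['image']
c=a[150:300,260:410]
cv2.imwrite('pics/c%s.png'%t,np.hstack([cv2.resize(c,(500,500),interpolation=cv2.INTER_CUBIC),cv2.resize(b[120:],(300,500))])[:,:,::-1])
E
python3 lw.py 11
```

```text
11.0 [0.5415 0.0409 0.1492] [-0.0086  0.014 ] [-180.     0.    -4.8] 0.0661 [ 0.9 -1.1  1.2]
```

View pics/c11.png

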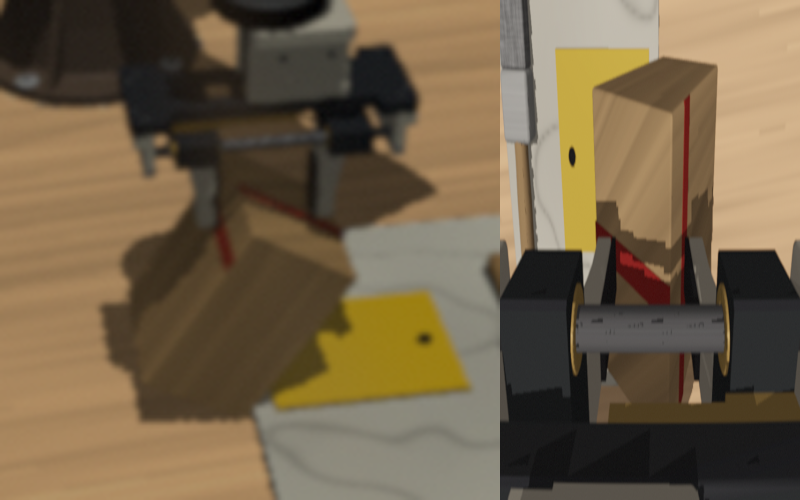

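```bash
cat >> h.py <<'E'
def onx(s,uv,xs,obs=None):
    c,D=ray(s,uv,obs);n=np.r_[XH,0];p0=np.r_[E0+xs*XH,0]
    t=((p0-c)@n)/(D@n);P=c+D*t[:,None];return np.c_[slabc(P)[:,1],P[:,2]]
def crop(tag,x0,y0,x1,y1,out):
    im=load(tag)[1]['image'][y0:y1,x0:x1];f=min(800/(x1-x0),600/(y1-y0))
    cv2.imwrite('pics/%s.png'%out,cv2.resize(im,None,fx=f,fy=f,interpolation=cv2.INTER_CUBIC)[:,:,::-1]);print('f',f)
E
python3 - <<'E'
from h import *
o,s=load('scene11');P=[(334.4,221.4),(365.6,232.5),(335,275.4),(302,262)]
q=onx(s,P,.045)*1000;print(q.round(1))
d=q[1]-q[2];print('len',np.hypot(*d),'theta',np.degrees(np.arctan2(d[0],d[1])));d=q[0]-q[1];print('w',np.hypot(*d),np.degrees(np.arctan2(d[1],-d[0])))
crop('scene11',290,205,380,285,'d11')
E
```

```text
[[ -6.8 169.9]
 [ 68.  128.9]
 [ -2.8   1.8]
 [-84.4  58.2]]
len 145.46840768274754 theta 29.137854811183985
w 85.28464676246168 28.726686307134894
f 7.5
```

View pics/d11.png

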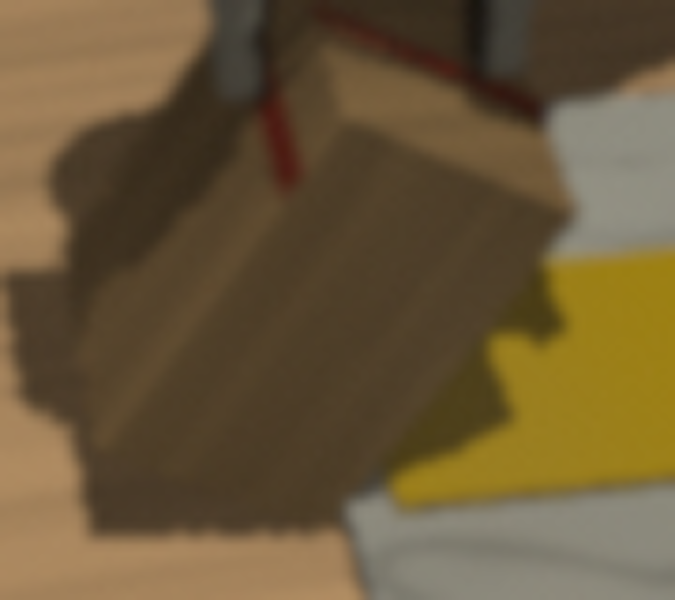

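Run:
```python
from h import *
o,s=load('scene11');P=[(336.4,221.3),(365.7,233.7),(303.3,265)]
q=onx(s,P,.045)*1000;print(q.round(1))
d=q[0]-q[2];print('rear len',np.hypot(*d),'theta',np.degrees(np.arctan2(d[0],d[1])));d=q[0]-q[1];print('w',np.hypot(*d),np.degrees(np.arctan2(d[1],-d[0])))
def R(th,e=-1,s=None):
    t=np.radians(th); s=12/np.cos(t) if s is None else s
    # pivot edge (e,12); foot F = pivot - s*(sin,cos)
    F=np.array([e,12])-s*np.array([np.sin(t),np.cos(t)]);return F+150*np.array([np.sin(t),np.cos(t)])+90*np.array([-np.cos(t),np.sin(t)])
for th in range(26,92,4):
    t=np.radians(th);r=R(th);g=66;o=.93*g/2*np.sin(2*t)
    print(th,'R',r.round(1),'o',o.round(1),'z',(r[1]-o).round(1),'TCPrear',(r[0]-o*np.tan(t)+g/2).round(1),'TCPfront',(r[0]+o/np.tan(t)-g/2).round(1))
```

```text
[[ -2.2 169.6]
 [ 68.5 125.3]
 [-81.6  48.1]]
rear len 145.1417487805551 theta 33.181808326849385
w 83.40415101232708 32.10962557882975
26 R [-22.  174.3] o 24.2 z 150.1 TCPrear -0.8 TCPfront -5.4
30 R [-10.9 174.9] o 26.6 z 148.3 TCPrear 6.8 TCPfront 2.2
34 R [  0.2 174.7] o 28.5 z 146.2 TCPrear 14.0 TCPfront 9.4
38 R [ 11.1 173.6] o 29.8 z 143.8 TCPrear 20.8 TCPfront 16.2
42 R [ 21.7 171.7] o 30.5 z 141.2 TCPrear 27.2 TCPfront 22.6
46 R [ 32.  168.9] o 30.7 z 138.3 TCPrear 33.2 TCPfront 28.6
50 R [ 41.8 165.4] o 30.2 z 135.1 TCPrear 38.7 TCPfront 34.1
54 R [ 50.9 161. ] o 29.2 z 131.8 TCPrear 43.8 TCPfront 39.1
58 R [ 59.3 155.8] o 27.6 z 128.2 TCPrear 48.2 TCPfront 43.5
62 R [ 66.6 149.9] o 25.4 z 124.4 TCPrear 51.8 TCPfront 47.1
66 R [ 72.5 143.2] o 22.8 z 120.4 TCPrear 54.2 TCPfront 49.6
70 R [ 76.2 135.9] o 19.7 z 116.1 TCPrear 55.0 TCPfront 50.4
74 R [ 76.5 127.9] o 16.3 z 111.6 TCPrear 52.8 TCPfront 48.2
78 R [ 70.6 119.2] o 12.5 z 106.7 TCPrear 44.8 TCPfront 40.2
82 R [ 49.6 110. ] o 8.5 z 101.5 TCPrear 22.4 TCPfront 17.8
86 R [-29.3 100.2] o 4.3 z 96.0 TCPrear -57.3 TCPfront -62.0
90 R [-1.95974872e+17  9.00000000e+01] o 0.0 z 90.0 TCPrear -1.9597487223834432e+17 TCPfront -1.9597487223834432e+17
```

Call:
{"name": "jog_arm", "arguments": {
  "commands": [
    [0,0,-1.5,0],
    [0,0,-1.5,0],
    [0.2,2.2,-0.8,0],
    [0.2,2.2,-0.8,0],
    [0.2,2.2,-0.8,0],
    [0.2,2.2,-0.8,0],
    [0.2,2.2,-0.8,0],
    [0.2,2.2,-0.8,0],
    [0,0,0,0],
    [0,0,0,0]
  ]
}}

```text
clock: 11.93
tool_pos: [0.5429, 0.0543, 0.1417]
orientation: [-180.0, -0.0, -4.8]
force: [0.1, 0.8, 0.1]
opening: 0.0659
```

```bash
python3 lw.py 12; python3 -c "
from h import *
crop('scene12',285,195,405,285,'d12')"
```

```text
11.9333 [0.5429 0.0543 0.1417] [-0.0083  0.0274] [-180.    -0.    -4.8] 0.0659 [0.1 0.8 0.1]
f 6.666666666666667
```

View pics/d12.png

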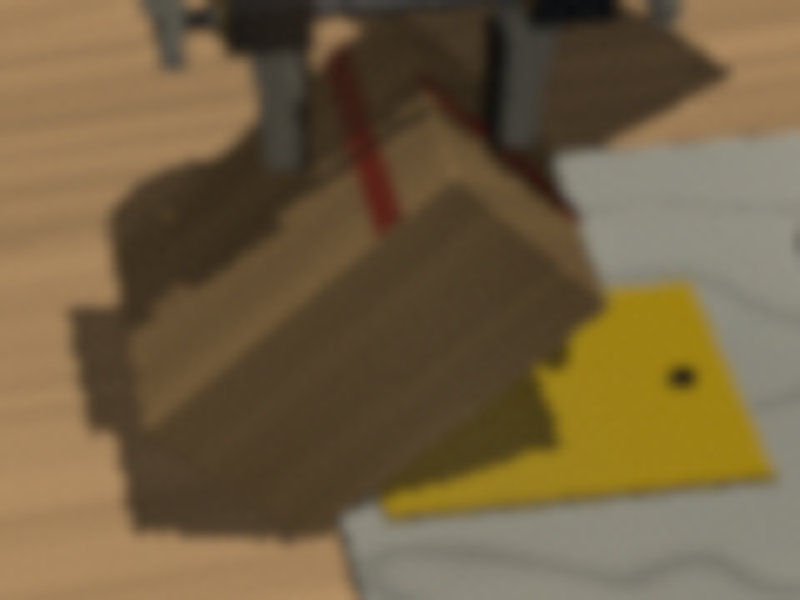

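```bash
cat >> h.py <<'E'
def meas(tag,tr,tf,rb,xs=.045):
    o,s=load(tag);q=onx(s,[tr,tf,rb],xs)*1000;d=q[0]-q[2];e=q[0]-q[1]
    th=np.degrees(np.arctan2(d[0],d[1]));print('R',q[0].round(1),'TF',q[1].round(1),'RB',q[2].round(1),'rearlen',np.hypot(*d).round(1),'th',th.round(1),'w',np.hypot(*e).round(1),'th2',np.degrees(np.arctan2(e[1],-e[0])).round(1))
    t=np.radians(th);F=q[0]-150*np.array([np.sin(t),np.cos(t)])-90*np.array([-np.cos(t),np.sin(t)]);print('foot',F.round(1))
E
python3 -c "
from h import *
meas('scene12',(354.3,222.3),(375.3,240),(306.8,259.8))"
```

```text
R [ 39.6 161.8] TF [ 93.3 103.2] RB [-72.6  63.6] rearlen 149.1 th 48.8 w 79.5 th2 47.5
foot [-14.   -4.7]
```

Call:
{"name": "jog_arm", "arguments": {
  "commands": [
    [0.2,2.2,-1.3,0],
    [0.2,2.2,-1.4,0],
    [0.2,2,-1.5,0],
    [0.2,2,-1.6,0],
    [0.2,1.8,-1.7,0],
    [0.1,1.6,-1.7,0],
    [0.1,1.5,-1.7,0],
    [0.1,1.4,-1.7,0],
    [0,0,0,0],
    [0,0,0,0]
  ]
}}

```text
clock: 12.87
tool_pos: [0.5445, 0.0692, 0.1292]
orientation: [-180.0, -0.0, -4.8]
force: [0.1, 5.1, 2.3]
opening: 0.0658
```

```bash
python3 lw.py 13; python3 -c "
from h import *
crop('scene13',285,195,405,285,'d13')"
```

```text
12.8667 [0.5445 0.0692 0.1292] [-0.008   0.0424] [-180.    -0.    -4.8] 0.0658 [0.1 5.1 2.3]
f 6.666666666666667
```

View pics/d13.png

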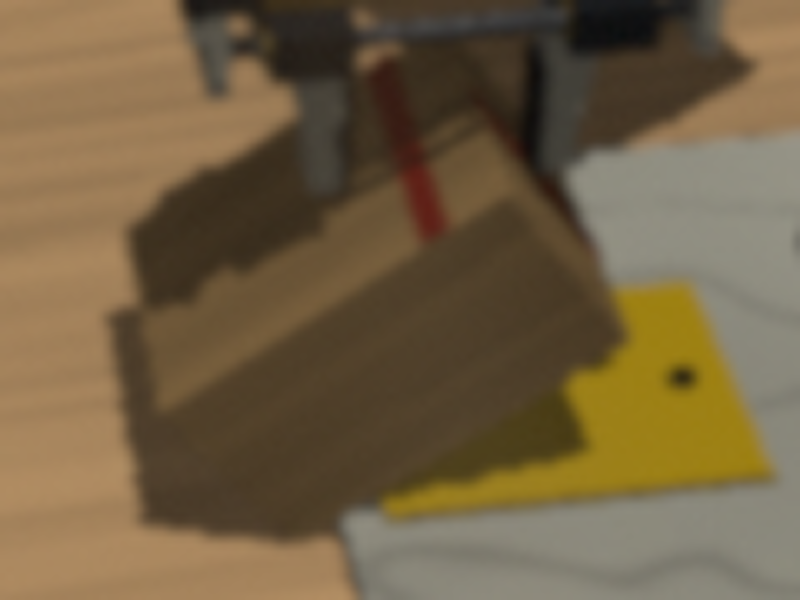

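Call:
{"name": "jog_arm", "arguments": {
  "commands": [
    [-0.1,-1.6,-1.2,0],
    [-0.2,-2.6,-1.2,0],
    [-0.2,-2.6,-1.2,0],
    [-0.2,-2.4,-1.2,0],
    [0,-0.6,-1,0],
    [0.1,1.2,-0.6,0],
    [0.1,1.2,-0.6,0],
    [0.1,1.2,-0.5,0],
    [0.1,1.2,0,0],
    [0,0,0,0]
  ],
  "fingers": 87.6
}}

```text
clock: 13.8
tool_pos: [0.5445, 0.0642, 0.1219]
orientation: [-179.9, -0.1, -4.8]
force: [1.1, 5.5, 2.3]
opening: 0.0875
```

```bash
python3 lw.py 14; python3 -c "
from h import *
meas('scene13',(362.5,225.8),(378.3,245.3),(308.7,257.3))
crop('scene14',285,195,405,285,'d14')"
```

```text
13.8 [0.5445 0.0642 0.1219] [-0.0075  0.0375] [-1.799e+02 -1.000e-01 -4.800e+00] 0.0875 [1.1 5.5 2.3]
R [ 59.4 149.5] TF [102.   85.7] RB [-67.8  70.9] rearlen 149.6 th 58.3 w 76.7 th2 56.3
foot [-20.9  -5.9]
f 6.666666666666667
```

View pics/d14.png

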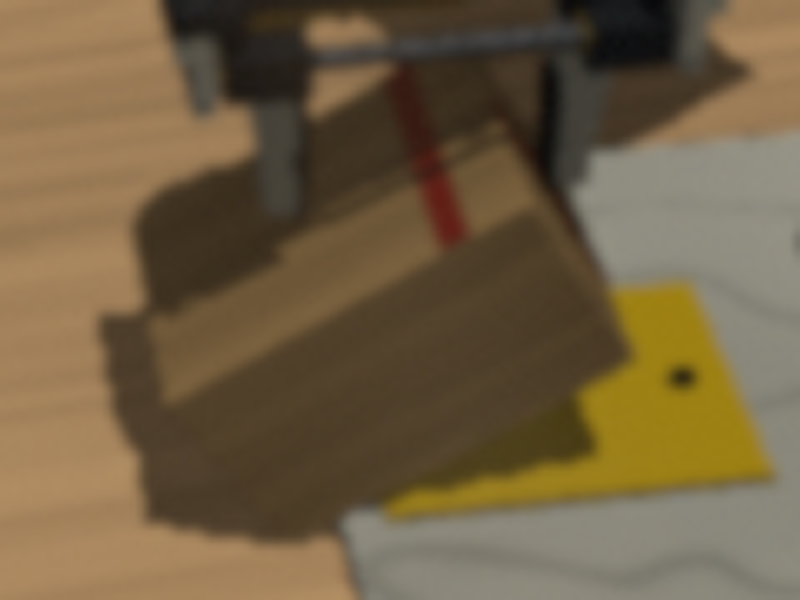

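Call:
{"name": "jog_arm", "arguments": {
  "commands": [
    [0.1,1.5,-0.9,0],
    [0.1,1.5,-0.9,0],
    [0.1,1.5,-0.9,0],
    [0.1,1.5,-0.8,0],
    [0.1,1.5,-0.8,0],
    [0.1,1.5,-0.8,0],
    [0.1,1.5,-0.8,0],
    [0.1,1.5,-0.8,0],
    [0,0,0,0],
    [0,0,0,0]
  ]
}}

```text
clock: 14.73
tool_pos: [0.5444, 0.0756, 0.1147]
orientation: [180.0, 0.0, -4.8]
force: [-0.3, 0.8, 0.3]
opening: 0.087
```

```bash
python3 lw.py 15; python3 -c "
from h import *
meas('scene14',(285+540/6.667,195+207/6.667),(285+632/6.667,195+353/6.667),(285+168/6.667,195+405/6.667))
crop('scene15',285,195,405,285,'d15')"
```

```text
14.7333 [0.5444 0.0756 0.1147] [-0.0085  0.0488] [180.    0.   -4.8] 0.087 [-0.3  0.8  0.3]
R [ 67.8 147.7] TF [106.5  76.8] RB [-64.1  75.3] rearlen 150.5 th 61.2 w 80.8 th2 61.4
foot [-20.4  -3.4]
f 6.666666666666667
```

View pics/d15.png

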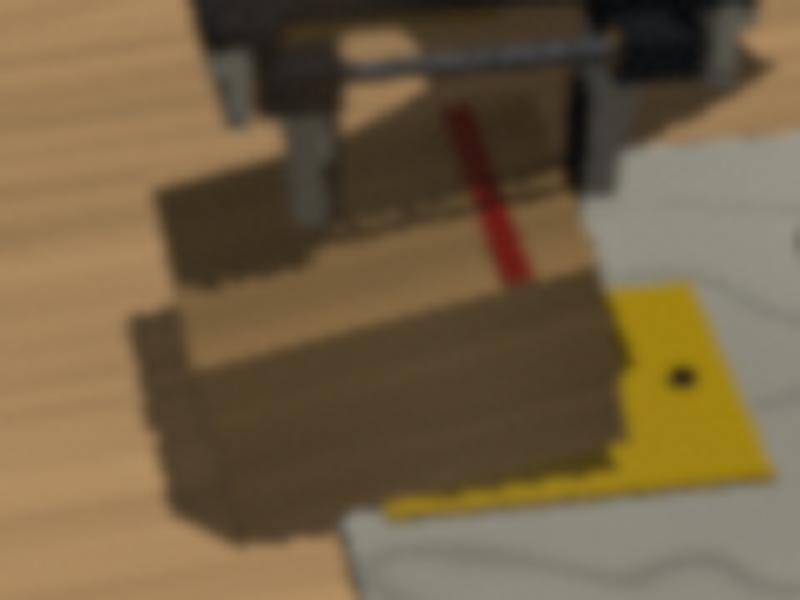

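```bash
python3 -c "
from h import *
f=6.667
meas('scene15',(285+598/f,195+265/f),(285+628/f,195+432/f),(285+193/f,195+371/f))
o,s=load('scene15')
print(onx(s,[(285+610/f,195+470/f)],.045)*1000)
import pickle
crop('wrist15',0,60,640,480,'w15')"
```

```text
R [ 90.6 119.4] TF [108.1  38.4] RB [-54.8  89.9] rearlen 148.4 th 78.6 w 82.9 th2 77.8
foot [-38.6   1.4]
[[102.68155413  20.14334377]]
f 1.25
```

View pics/w15.png

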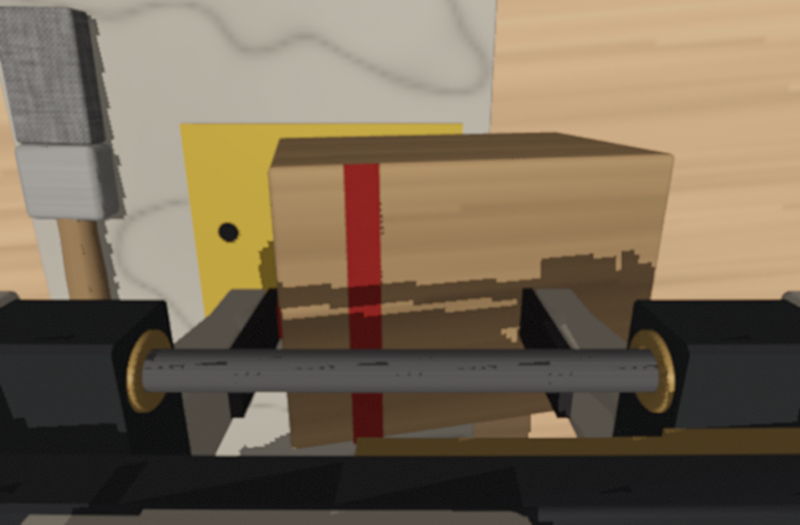

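Call:
{"name": "jog_arm", "arguments": {
  "commands": [
    [0,0.2,-1.2,0],
    [0,0.2,-1.2,0],
    [0,0.2,-1.2,0],
    [0,0.2,-1.2,0],
    [0.1,1.1,-0.2,0],
    [0.1,1.1,-0.2,0],
    [0.1,1.1,-0.2,0],
    [0.1,1.1,-0.2,0],
    [0.1,1.1,-0.2,0],
    [0,0,0,0]
  ]
}}

```text
clock: 15.67
tool_pos: [0.5444, 0.0817, 0.1085]
orientation: [180.0, 0.1, -4.8]
force: [0.9, 0.8, -0.8]
opening: 0.0882
```

```bash
python3 lw.py 16; python3 -c "
from h import *
crop('scene16',285,195,405,285,'d16')"
```

```text
15.6667 [0.5444 0.0817 0.1085] [-0.009   0.0548] [ 1.8e+02  1.0e-01 -4.8e+00] 0.0882 [ 0.9  0.8 -0.8]
f 6.666666666666667
```

View pics/d16.png

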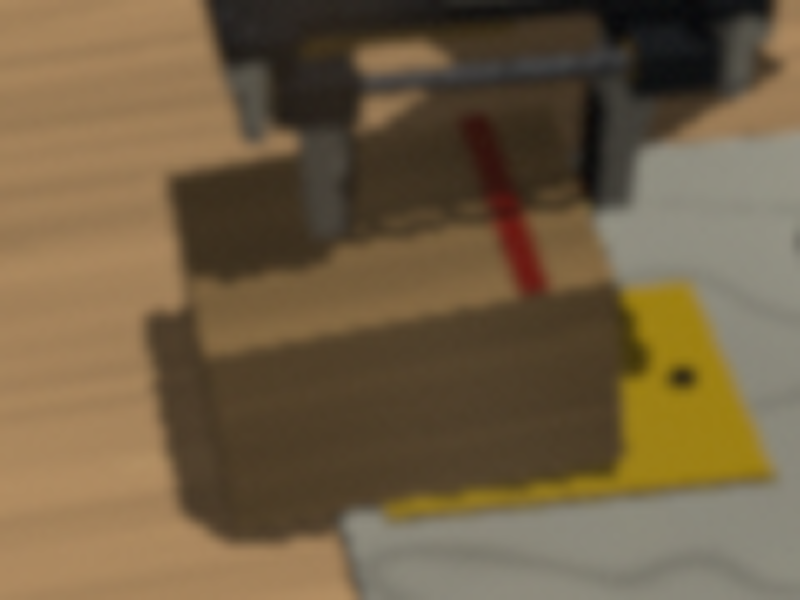

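```bash
python3 -c "
from h import *
f=6.667
meas('scene16',(285+614/f,195+285/f),(285+622/f,195+468/f),(285+208/f,195+358/f))
"
```

```text
R [ 97.2 109.5] TF [107.3  20.5] RB [-49.4  95.2] rearlen 147.2 th 84.4 w 89.6 th2 83.5
foot [-43.4   5.4]
```

Call:
{"name": "jog_arm", "arguments": {
  "commands": [
    [0.1,1,-0.2,0],
    [0.1,1,-0.2,0],
    [0.1,1,-0.2,0],
    [0.1,0.8,-0.2,0],
    [0,0,0,0],
    [0,0,0,0],
    [0,0,0,0],
    [0,0,0,0],
    [0,0,0,0],
    [0,0,0,0]
  ]
}}

```text
clock: 16.6
tool_pos: [0.5455, 0.0858, 0.1083]
orientation: [-180.0, -0.0, -4.8]
force: [-0.2, 1.3, -0.9]
opening: 0.0877
```

```bash
python3 lw.py 17; python3 -c "
from h import *
crop('scene17',285,195,405,285,'d17')"
```

```text
16.6 [0.5455 0.0858 0.1083] [-0.0083  0.059 ] [-180.    -0.    -4.8] 0.0877 [-0.2  1.3 -0.9]
f 6.666666666666667
```

View pics/d17.png

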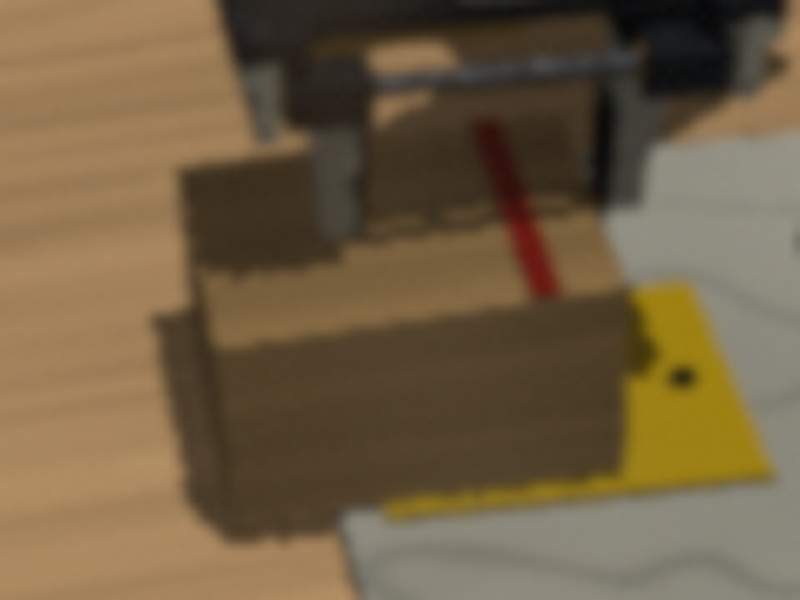

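Call:
{"name": "jog_arm", "arguments": {
  "commands": [
    [0.1,1,0,0],
    [0.1,1,0,0],
    [0.1,1,0,0],
    [0.1,1,0,0],
    [0.1,1,0,0],
    [0.1,1,0,0],
    [0.1,1.2,0,0],
    [0.1,1.2,0,0],
    [0,0,0,0],
    [0,0,0,0]
  ]
}}

```text
clock: 17.53
tool_pos: [0.5462, 0.0942, 0.1083]
orientation: [180.0, 0.0, -4.8]
force: [0.8, -0.5, 0.4]
opening: 0.0878
```

```bash
python3 lw.py 18; python3 -c "
from h import *
crop('scene18',285,195,405,285,'d18')"
```

```text
17.5333 [0.5462 0.0942 0.1083] [-0.0082  0.0674] [180.    0.   -4.8] 0.0878 [ 0.8 -0.5  0.4]
f 6.666666666666667
```

View pics/d18.png

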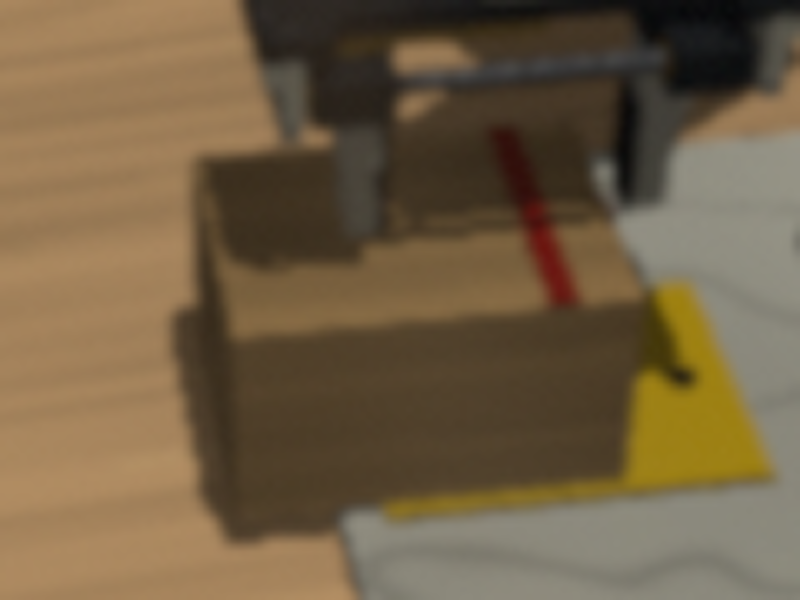

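Call:
{"name": "jog_arm", "arguments": {
  "commands": [
    [0,0,3,0],
    [0,0,8,0],
    [0,0,20,0],
    [0,0,30,0],
    [0,0,35,0],
    [-30,0,20,0],
    [-40,0,0,0],
    [-40,0,0,0],
    [-30,0,0,0],
    [0,0,0,0]
  ]
}}

```text
clock: 18.47
tool_pos: [0.402, 0.093, 0.2254]
orientation: [-179.9, -0.0, -4.8]
force: [0.2, -1.0, -1.1]
opening: 0.0876
```

```bash
python3 lw.py 19
python3 - <<'E'
from h import *
snap('top','top19');crop('top19',180,140,480,320,'t19');crop('scene19',270,180,430,300,'d19')
E
```

```text
18.4667 [0.402  0.093  0.2254] [-0.1519  0.0547] [-179.9   -0.    -4.8] 0.0876 [ 0.2 -1.  -1.1]
f 2.6666666666666665
f 5.0
```

View pics/t19.png

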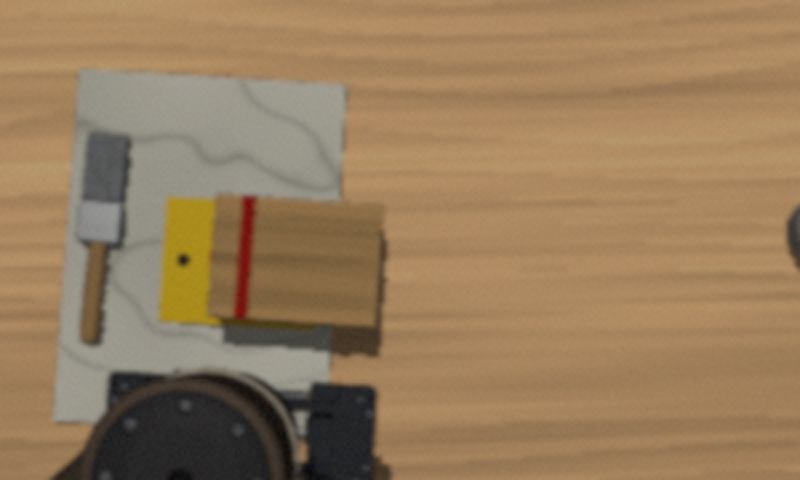

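View pics/d19.png

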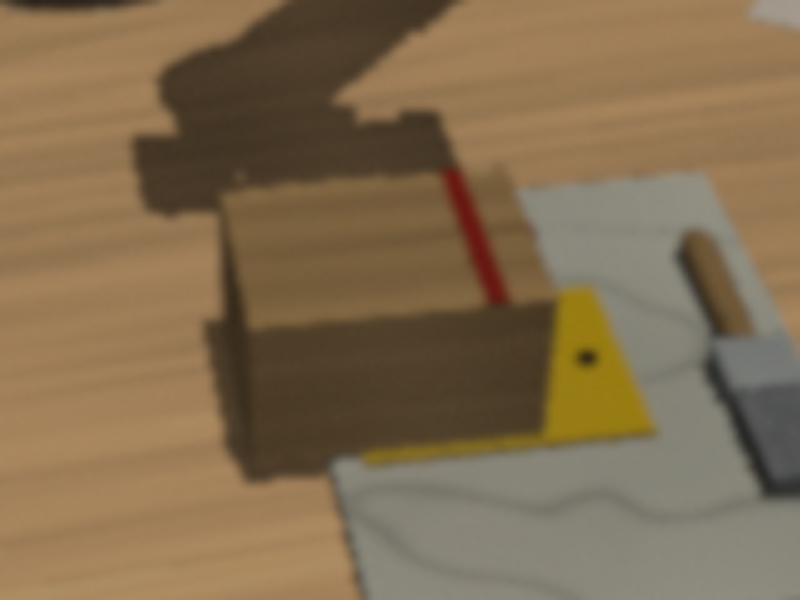

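Run:
```python
from h import *
o,s=load('top19');f=2.6667
c=np.array([(216,194),(384,205),(378,326),(210,317)])/f+[180,140]
w=onz(s,c,.106);q=slabc(w)*1000;print(q.round(1),q.mean(0).round(1))
for i in range(4): d=q[i]-q[i-1];print(np.hypot(*d).round(1),np.degrees(np.arctan2(d[1],d[0])).round(1))
hsv=cv2.cvtColor(s['image'],cv2.COLOR_RGB2HSV).astype(int)
def yel(s):
    hsv=cv2.cvtColor(s['image'],cv2.COLOR_RGB2HSV).astype(int)
    m=((hsv[...,0]>20)&(hsv[...,0]<32)&(hsv[...,1]>180)&(hsv[...,2]>100)).astype(np.uint8)
    cs=max(cv2.findContours(m,0,2)[0],key=cv2.contourArea).reshape(-1,2).astype(float);return slabc(onz(s,cs,.016))*1000
for t in('top0','top19'):
    a=yel(load(t)[1]);print(t,'max y',a[:,1].max(),'x at far strip',a[a[:,1]>148][:,0].min(),a[a[:,1]>148][:,0].max())
for t in('scene0','scene19'):
    a=yel(load(t)[1]);print(t,a.max(0),a.min(0))
meas('scene19',(270+555/5,180+298/5),(270+545/5,180+432/5),(270+245/5,180+328/5))
print('clock',get_obs()['clock'])
```

```text
[[ 46.8 107.4]
 [ 45.3 -42.5]
 [-62.5 -43. ]
 [-62.8 105.9]] [-8.3 31.9]
109.6 0.8
150.0 -90.5
107.9 -179.7
149.0 90.1
top0 max y 162.51352552433366 x at far strip -64.14580108305564 48.315982149553996
top19 max y 162.34944498102536 x at far strip -64.14580108305564 48.315982149553996
scene0 [ 50.19428582 161.29770602] [-64.73144722  17.23489532]
scene19 [ 50.19428582 161.33842279] [-64.60984343  83.28369078]
R [107.3 102.6] TF [109.5  16.1] RB [-42.6 103.8] rearlen 149.9 th 90.5 w 86.5 th2 88.6
foot [-43.4  13.8]
clock 18.6167
```

```bash
python3 -c "
from h import *
print(close_job())"
```

```text
the job is handed in; nothing more can be done
None
```

The block now lies cork face down on the template, square to the slab and centred. I handed the job in at about 18.6 s; the hand-in gives no verdict.

**What I did**
- The jog tool cannot tilt the hand, so I worked with it pointing straight down throughout.
- I slid the block to the slab with the flat side of the gripper body against its -y face, which also squared it. I steered it sideways at the same time.
- I tipped it with one finger behind it. At about 25° I swung the other finger over the top face, so the pair straddled the upper rear edge.
- I lowered it on the front finger to about 86°, let it settle flat, then lifted clear.

**Standing against the edge (scene camera)**
- The gap was about 0 to 1 mm and it was square to within about 0.5°.
- It was about 2 to 3 mm off the template's centre line.
- The centre of the red stripe on its top gave 4 to 5 mm for the gap, disagreeing with the view of its foot. A close-up showed the foot touching, so I went with that.

**Final checks (top and scene cameras)**
- **Flatness:** the top face measures 150 x 109 mm at the expected height. The scene camera gave tilts of 90.5° and 88.6°.
- **Position:** it is square to the slab within about 1° and under 1 mm off the template's centre line. The foot overhangs by about 43 mm.
- **Template:** it moved less than 0.5 mm.
- **Jar, hammer and brush:** I never went near them, but did not measure them again.
- **Speed and forces:** between about 61° and 78° the block moved faster than I planned, because its foot slid back. I could not measure its turning speed. The wrist force read at most about 9 N at the end of each move.

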